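# Set sprung dividers to a row of set-up bars

## Robot

A 6-joint arm with a two-finger parallel gripper is mounted at the origin on the work surface. World frame = base frame: x ahead of the robot, y to its left, z up, the work surface at z = 0. Lengths are in mm, angles in rad, forces in N, time in s.
With the tool pointing down it reaches from about 325 to 925 mm from the base axis. Payload 3.1 kg.
Tool frame: the origin (TCP) lies midway between the tips of the shut fingers; the grasp point (between the pads) lies behind it (ctrl.pinch_z is the z of the grasp point in the tool frame, in mm); z points along the fingers, y is the direction in which the jaws open and shut (so a half turn about z gives the same grasp; the last joint's range is limited). The gripper opens to 85 mm and grips with 20 to 120 N. Pads are 22 mm wide; open, the fingers measure 114 mm over their backs; the gripper's body (76 mm by 85 mm) begins 54 mm behind the grasp point. The pads swing forward as they close: fully open they stand 13 mm farther back than shut.
Start: joints at [1.145, 0.217, 1.613, -0, 1.311, -0.112], TCP at [192.904, 594.498, 231.3] pointing down, gripper open.
Joint ranges: [-2.75, 2.75], [-0.78, 2.1], [0.31, 2.55], [-1.13, 4.27], [0.13, 2.63], [-2.58, 2.58]. Speed limits (rad/s): [2.79, 2.79, 3.14, 3.14, 3.14, 3.14].

## Interface

Orientations are given as a 3x3 rotation matrix whose columns are the frame's x, y, z axes.
In Python, from workcell import ctrl, get_image, camera_info gives the robot as it stands. The module is installed in compiled form; this text tells all that it offers.
- The arm moves only by the tool servo_tool, never from a script. Its arguments are lists of equal length, an entry for each row: "jaw": the closure in counts, from 0 (fully open) to 255 (shut); "delta_pos": the shift along the world's x, y, z in cm, a list of three; "yaw": the turn about the world's z in degrees. In form: {"jaw": [jaw, ...], "delta_pos": [[tx, ty, tz], ...], "yaw": [yaw, ...]}. A call has 1 to 5 rows; each row shifts and turns the commanded pose from where the row before left it; what a row does not reach is not made up. A row lasts 1/10 s, in which the tool goes at most 50 mm and 8.59 degrees, less where a joint would pass 70% of its speed; a pose out of reach is approached as far as the arm can. A call with a gripper value outside its range is refused whole. The fingers move at their own pace and stop on an object; "newtons" is the grip in N (left out, the last holds). Time passes only in rows, so rows that do not move let the fingers close. It gives the time, the measured TCP pose, the force and the opening at its end, in the units of the state.
- ctrl.state(): the state, without advancing time (a new reading comes with each control period).
- get_image(name): name is "side" or "top"; returns the picture (400x640x3 uint8, red, green, blue); there is no depth.
- camera_info(name): a dict with "mtx" (3x3 intrinsics, pixels), "k1" (the pictures are not rectified: a ray, as slopes to the right and down, at radius r is drawn at 1 + k1 r^2 times it, then the intrinsics apply), "extrinsics" (4x4, takes a point from camera to world coordinates). Camera axes: x right, y down, z forward; pixel columns grow to the right and rows downward; lengths in mm; the calibration is good to about 2 mm. A picture is of the moment at which its call begins. camera_info takes no time and is no camera call.
- ctrl.finish_job(): hands the job in, once; it reports no verdict.
The state is a dict: "time": time; "joints": joint angles; "qvel": joint speeds; "tau": joint torques, N m; "eef_pos": TCP position; "eef_rot": TCP orientation; "force": force on the tool from outside, world axes, zero at the start; "moment": the same for the moment, N m; "grip_width": finger opening in mm.
Only numpy, scipy, OpenCV 4.12 (cv2) and the standard library are available. Lean on these libraries where they do the work, as an engineer would, in place of code of your own. Each camera call takes 0.05 s, during which the arm holds its last target. There are 200 camera calls.

## Task

Make up the size on the little fence board: lay the loose 22 mm bar (the blue one lying on the bench) snugly beside the two already against the fence, ends level with theirs, and let go of it. Then pick the sprung dividers up off their wooden rest, bring the points just above the row without touching the bars, and squeeze the legs until one point stands over each outer edge of the three-bar row (40 mm apart). Finish while still holding them squeezed there, steady, so that the nut can be run up; leave everything else on the bench where it is.

Things in the scene. Friction and masses are not known exactly. Their poses are not given: they have to be found in the camera images.
- board: Fence board, fixed: plywood 170 x 130 mm, 18 mm thick. Origin: centre of its underside; x along the 170 mm, away from the robot (give or take the yaw), y across. A dark fence 22 mm wide, 10 mm higher than the plywood, runs along the +y side, inner face at y = 30 mm; the bars lie against it, 50 mm length along x. The front half (x below 0) is bare.
- bar_place (a point): On the plywood, 18 mm above the bench: where the middle of bar_22's underside belongs, at board x = 35, y = 1 mm, beside bar_10. The bar then fills y -10 to +12 mm and x 10 to 60 mm. Axes as the board's. Nothing stands on the -y side of this place.
- edge_fence (a point): Middle of the finished row's outer top edge at the fence side, 38 mm above the bench, at board x = 35, y = 30 mm. The row's edges run along the board's x, from x = 10 to 60 mm. The row is 40 mm wide.
- edge_outer (a point): Middle of the finished row's other outer top edge (that of bar_22 once in place), 38 mm above the bench, at board x = 35, y = -10 mm.
- bar_8: Blue anodised set-up bar 50 x 8 x 20 mm (x, y, z), 22 g, loose, lying in the row against the fence (board y 22 to 30 mm). Origin: centre of its underside, x along its length.
- bar_10: Blue anodised set-up bar 50 x 10 x 20 mm (x, y, z), 28 g, loose, lying in the row beside bar_8 (board y 12 to 22 mm). Origin: centre of its underside, x along its length.
- bar_22: The loose set-up bar, blue anodised aluminium, 50 x 22 x 20 mm (x, y, z), 52 to 71 g, lying flat on the bench at the start, its length roughly away from the robot. Origin: centre of its underside, x along its length. Same either way round; taken by its ends (50 mm apart) its sides stay free.
- rest: Fixed wooden tool rest: base 150 x 60 x 10 mm with two cross bars, 110 mm long and 12 mm thick, tops 34 mm above the bench, at x = -50 and +55 mm. Origin: centre of its underside; x along the base. The dividers lie flat across both bars, with free space between the bars for fingertips down to 10 mm above the bench.
- dividers: Steel sprung dividers, 0.155 kg, lying flat, 10 mm thick (z 0 to 10): a round bow 31 mm wide, a knob behind it (to x = -41 mm), two straight legs spreading to +x. Origin: hinge of the legs in the bow's centre, at the underside; x along the middle towards the points, y across. Centre of mass x = 71 mm. A brass screw with a nut crosses the legs at x = 43 mm and stands out 44 mm to -y.
- grips (a point): Midway between the black ribbed finger pads on the legs' outsides, the place to pinch, 71 mm ahead of the hinge, mid thickness. Pads 30 mm long (x 55 to 85), 16 mm high (z -3 to 13). Outer faces 52 mm apart at rest, 49 mm (and parallel) at a 49 mm gap, 41 mm at the 40 mm gap; the points move about 2.2 times as far as the pads. Each leg springs out here with 10 N at rest, 12 N at the 40 mm gap.
- point_left (a point): The point of the +y leg, 162 mm ahead of the hinge, at mid thickness; the steel reaches 2.5 mm below it at the tip, 5 mm below it 35 mm farther back. Moves with the leg.
- point_right (a point): The point of the -y leg, likewise. The distance between the two points is the gap to set to 40 mm; it is 65 mm at rest and springs back there when let go.
- leg_left (a joint): Squeeze angle of the +y leg in rad: 0 at rest, grows as the leg is pressed inward, stop at 0.17; 0.077 at the 40 mm gap if both legs share it equally.
- leg_right (a joint): Squeeze angle of the -y leg, likewise.
- glue_red: Glue bottle with orange foot, white body and red nozzle, 38 mm wide, 123 mm tall. Not part of the job. Origin: under its middle, on the bench.
- glue_white: Glue bottle with orange foot, white body and white nozzle, 38 mm wide, 123 mm tall. Not part of the job. Origin: under its middle, on the bench.
- amber_jar: Small amber jar with orange cap, 42 mm wide, 62 mm tall. Not part of the job. Origin: under its middle, on the bench.
- brush: Brush lying on the bench to the left. Not part of the job. Origin: under its middle, on the bench.
- hammer: Hammer lying on the bench to the right. Not part of the job. Origin: under its middle, on the bench.
- offcut: Dark wooden offcut 110 x 55 x 28 mm beyond the work. Not part of the job. Origin: under its middle, on the bench.
- screwdriver: Screwdriver lying beyond the work. Not part of the job. Origin: under its middle, on the bench.
Not all that is in view belongs to the job. Leave any turquoise look-alike of the bar_22 alone. What is shaped like the dividers but green is not meant.

How it is judged:
By the outcome, as a careful person would: the job done as asked, in the order asked, and still so for the second after the job is handed in, while the arm keeps its last pose, push and grip.
It also fails if it takes over 61 s, if anything falls off the work surface, if the arm or the gripper's body presses on something with over 40 N, if the wrist force passes 120 N, or if a joint passes its speed limit or range.

## Working session

There is one attempt and no reset: what is moved stays moved. The work goes in short steps, Python scripts to look and compute and a tool call to move; the robot and the scene stay as the last step left them, time stands still between calls to the robot, and variables do not carry over. Pictures are saved under pics/ and viewed, about 8 in all and at most 12, crops included, and the job is handed in when it is done.

Besides the shell and the picture viewer there is one more tool, called after "Emit:" by a JSON object that holds its "method" and its "body". servo_tool: Moves the arm, as the interface text tells. Its arguments: {"type":"object","properties":{"jaw":{"type":"array","items":{"type":"number"}},"delta_pos":{"type":"array","items":{"type":"array","items":{"type":"number"}}},"yaw":{"type":"array","items":{"type":"number"}},"newtons":{"type":"number"}},"required":["jaw","delta_pos","yaw"]}

```bash
mkdir -p pics; cat > h.py <<'E'
import numpy as np, cv2
from workcell import ctrl, get_image, camera_info
def ray(n,px):
    c=camera_info(n);K=np.array(c["mtx"]);k=c["k1"];T=np.array(c["extrinsics"])
    d=np.linalg.solve(K,[px[0],px[1],1.])[:2];u=d.copy()
    for _ in range(30): u=d/(1+k*(u@u))
    return T[:3,3],T[:3,:3]@np.array([u[0],u[1],1.])
def at(n,px,z):
    o,d=ray(n,px);return o+d*(z-o[2])/d[2]
def proj(n,P):
    c=camera_info(n);K=np.array(c["mtx"]);T=np.array(c["extrinsics"])
    p=T[:3,:3].T@(np.array(P,float)-T[:3,3]);u=p[:2]/p[2];u=u*(1+c["k1"]*(u@u))
    return (K@[u[0],u[1],1])[:2]
def save(n,f):
    im=get_image(n);cv2.imwrite('pics/'+f,im[:,:,::-1]);return im
E
python3 - <<'E'
from h import *
for n in("top","side"):
    save(n,n+'0.png');c=camera_info(n);print(np.round(c["mtx"],1).tolist(),c["k1"],np.round(c["extrinsics"],3).tolist())
print(ctrl.pinch_z,ctrl.state())
E
```

```text
[[384.7, 0.0, 313.5], [0.0, 384.7, 199.4], [0.0, 0.0, 1.0]] -0.008976772707845488 [[-0.004, -0.982, 0.188, 288.365], [-1.0, 0.006, 0.006, -20.974], [-0.007, -0.187, -0.982, 1249.609], [0.0, 0.0, 0.0, 1.0]]
[[443.0, 0.0, 321.0], [0.0, 443.0, 193.9], [0.0, 0.0, 1.0]] 0.018827141714710664 [[0.669, -0.491, 0.558, -136.951], [-0.743, -0.445, 0.5, -619.691], [0.003, -0.749, -0.663, 870.258], [0.0, 0.0, 0.0, 1.0]]
-18.700000000000003 {'time': 0.1, 'joints': array([ 1.14480862e+00,  2.17711347e-01,  1.61477185e+00,  1.38323460e-05,
        1.31132244e+00, -1.12199910e-01]), 'qvel': array([ 0.00050828, -0.00277344, -0.00274428,  0.00010117,  0.00068823,
        0.00015883]), 'tau': array([-6.03144617e-04, -3.98076618e+01, -3.04969990e+01, -1.57922273e-04,
        4.18037816e-03, -4.08029689e-05]), 'eef_pos': array([192.5828245 , 593.81374865, 230.07957544]), 'eef_rot': array([[-9.51170019e-01,  3.08666060e-01, -9.26624871e-04],
       [ 3.08667340e-01,  9.51167932e-01, -2.00968784e-03],
       [ 2.61053436e-04, -2.19757365e-03, -9.99997551e-01]]), 'force': array([-0.29961392, -0.59902604, -0.24456795]), 'moment': array([ 0.00198007,  0.01739335, -0.01303775]), 'grip_width': 85.6019536535193}
```

View pics/top0.png

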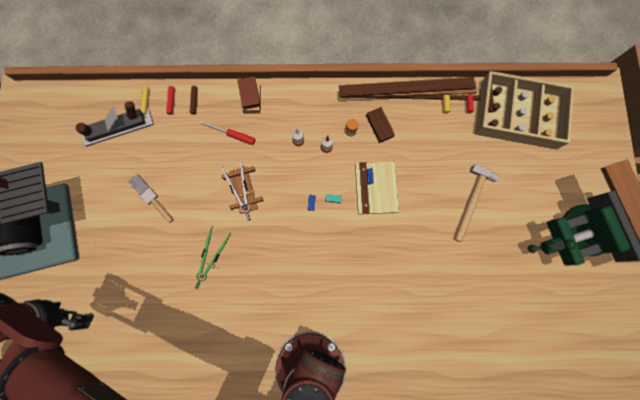

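View pics/side0.png

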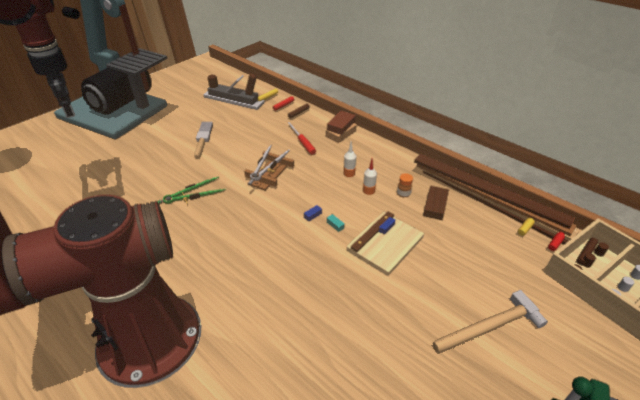

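Candidates: the bar is either the blue one at top (311,202) or the turquoise look-alike at (333,198), so blue. The dividers are either the steel pair on the rest at (240,190) or the green pair at (212,256), so steel. I'll check both choices in one close crop.

```bash
python3 - <<'E'
from h import *
t=cv2.imread('pics/top0.png');s=cv2.imread('pics/side0.png')
def crop(im,x,y,w,h,k): return cv2.resize(im[y:y+h,x:x+w],(w*k,h*k),interpolation=cv2.INTER_CUBIC)
a=crop(t,215,155,66,75,4*1) ; b=crop(t,298,155,104,75,4)
c=crop(s,235,135,75,60,4); d=crop(s,298,198,130,75,4)
W=np.zeros((600,800,3),np.uint8)
W[:300,:264]=a; W[:300,270:686]=b; W[300:540,:300]=c; W[300:600,280:800]=d
cv2.imwrite('pics/crop0.png',W)
E
```

```text
(no output)
```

View pics/crop0.png

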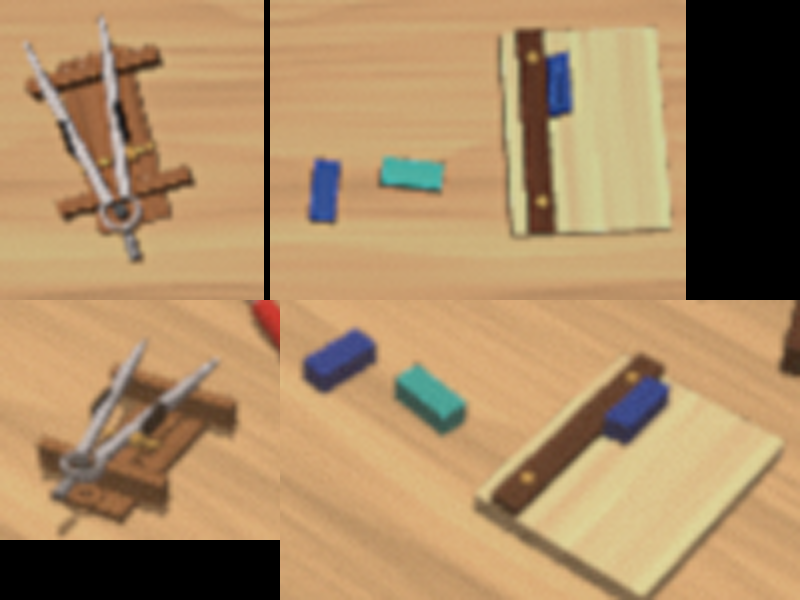

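The crops confirm it: the blue bar is at top (311,202), the steel dividers are on the rest with points at about (222,166) and (240.5,159.5) and the hinge at about (245,207), and the row lies against the fence at (370,176). Next I'll fit the poses numerically.

```bash
cat >> h.py <<'E'
from scipy.optimize import minimize
def box(x0,x1,y0,y1,z0,z1): return np.array([[x,y,z] for x in(x0,x1) for y in(y0,y1) for z in(z0,z1)],float)
def place(P,p):
    c,s=np.cos(p[2]),np.sin(p[2]);return np.c_[P[:,0]*c-P[:,1]*s+p[0],P[:,0]*s+P[:,1]*c+p[1],P[:,2]]
def cov(n,P,x0,y0,w,h,S=16):
    q=np.array([proj(n,a) for a in P]);q=(q+0.5-[x0,y0])*S-0.5
    m=np.zeros((h*S,w*S),np.float32);hull=cv2.convexHull(q.astype(np.float32))
    cv2.fillConvexPoly(m,np.round(hull*16).astype(np.int32),1.0,shift=4)
    return cv2.resize(m,(w,h),interpolation=cv2.INTER_AREA)
def blue(im): # soft mask, RGB
    im=im.astype(float); f=im[:,:,2]-0.5*(im[:,:,0]+im[:,:,1]); return f
def fit(n,al,P,p,win,free=(0,1,2)):
    x0,y0,w,h=win;A=al[y0:y0+h,x0:x0+w];m=cv2.GaussianBlur
    p=np.array(p,float);sc=np.array([3,3,.08])[list(free)]
    def f(v):
        q=p.copy();q[list(free)]+=v*sc;C=m(cov(n,place(P,q),x0,y0,w,h),(0,0),.6);g=(C*A).sum()/(C*C).sum()
        return ((A/1.-C*min(max(g,.3),1.3))**2).sum()
    sx=np.vstack([np.zeros(len(free)),np.eye(len(free))])
    r=minimize(f,np.zeros(len(free)),method='Nelder-Mead',options=dict(initial_simplex=sx,xatol=.01,fatol=1e-4))
    q=p.copy();q[list(free)]+=r.x*sc;return q,r.fun
E
python3 - <<'E'
from h import *
g={n:np.mean([get_image(n).astype(float) for _ in range(4)],0) for n in("top","side")}
np.savez('g.npz',**g)
for n in g:
    b=blue(g[n]);print(n,'bg',np.median(b),'max',b[150:250,290:420].max())
    al=np.clip((b+25)/ (60),0,1); np.set_printoptions(linewidth=200)
    if n=="top":
        print(np.round(b[192:214,305:320]).astype(int)); print(g[n][200,311],g[n][175,371],g[n][215,360],g[n][180,385],g[n][150,300])
for nm,px,z in[('bar',(311,202.5),20),('row',(369.5,176),38),('pl',(221.7,165.8),39),('pr',(240.5,159.5),39),('hinge',(245,207.3),44),('ply LL',(398,213.5),18),('ply UR',(394.6,162),18),('ply UL',(357.4,162.5),18),('ply BL',(360.5,214),18)]:
    print(nm,np.round(at('top',px,z),1))
E
```

```text
top bg -64.0 max 90.125
[[-67 -66 -67 -68 -68 -68 -69 -69 -68 -68 -67 -68 -68 -67 -67]
 [-67 -67 -68 -69 -64 -67 -69 -72 -71 -71 -68 -68 -67 -67 -67]
 [-68 -68 -71 -62 -29 -26 -34 -43 -45 -51 -57 -67 -69 -68 -68]
 [-68 -69 -72 -48  34  63  54  49  45  25 -14 -60 -70 -68 -67]
 [-68 -69 -72 -44  52  90  87  86  87  72  10 -59 -72 -69 -68]
 [-68 -69 -70 -32  58  85  81  80  84  76   5 -64 -72 -69 -69]
 [-67 -70 -68 -18  67  84  79  79  83  71  -4 -66 -71 -68 -68]
 [-67 -70 -66 -10  70  83  80  80  83  64 -15 -66 -69 -66 -66]
 [-66 -70 -62   5  76  83  80  80  84  56 -28 -67 -67 -65 -64]
 [-65 -68 -56  22  81  82  79  80  84  57 -32 -68 -66 -64 -64]
 [-66 -69 -54  26  80  82  79  80  84  56 -33 -68 -66 -64 -64]
 [-66 -70 -53  31  80  81  78  80  83  45 -46 -70 -66 -66 -66]
 [-68 -71 -47  43  82  81  78  81  81  30 -56 -72 -68 -67 -66]
 [-70 -73 -43  51  85  80  79  81  80  23 -60 -73 -69 -68 -68]
 [-70 -71 -34  57  85  80  79  82  76  17 -60 -73 -69 -68 -68]
 [-69 -69 -30  60  86  81  81  83  77  13 -60 -70 -66 -66 -66]
 [-70 -69 -28  59  87  84  84  86  75   2 -64 -70 -68 -67 -67]
 [-70 -66 -32  39  70  75  78  80  61 -14 -66 -71 -68 -68 -68]
 [-68 -69 -59 -30 -16 -11  -8  -5  -6 -41 -66 -70 -68 -67 -67]
 [-67 -69 -69 -66 -67 -68 -68 -65 -57 -63 -68 -68 -67 -67 -67]
 [-67 -67 -68 -69 -69 -70 -70 -69 -67 -68 -68 -67 -67 -67 -68]
 [-66 -66 -66 -66 -66 -67 -67 -67 -67 -68 -67 -67 -67 -66 -66]]
[ 52.5   79.75 145.75] [ 42.25  69.   137.  ] [197.25 169.5  119.5 ] [205.75 190.25 138.  ] [197.75 152.   108.25]
side bg -43.5 max 72.375
bar [513.   -5.7  20. ]
row [ 596.  -195.9   38. ]
pl [633.  285.3  39. ]
pr [653.9 224.4  39. ]
hinge [494.3 204.1  44. ]
ply LL [ 475.6 -286.9   18. ]
ply UR [ 648.4 -283.5   18. ]
ply UL [ 647.4 -160.1   18. ]
ply BL [ 474.6 -165.7   18. ]
```

```bash
cat > f1.py <<'E'
from h import *
g=np.load('g.npz')
def fitU(n,al,Ps,p,win):
    x0,y0,w,h=win;A=al[y0:y0+h,x0:x0+w]
    sc=np.array([3,3,.05])
    def f(v):
        q=p+v*sc;C=np.max([cov(n,place(P,q),x0,y0,w,h) for P in Ps],0);C=cv2.GaussianBlur(C,(0,0),.5)
        return ((A-C)**2).sum()
    r=minimize(f,np.zeros(3),method='Nelder-Mead',options=dict(initial_simplex=np.vstack([np.zeros(3),np.eye(3)]),xatol=.01,fatol=1e-4))
    return p+r.x*sc,r.fun
def win(n,P,m=4):
    q=np.array([proj(n,a) for a in P]);a=np.floor(q.min(0)-m).astype(int);b=np.ceil(q.max(0)+m).astype(int);return a[0],a[1],*(b-a)
B22=box(-25,25,-11,11,0,20);ROW=box(10,60,12,30,18,38);F=box(-85,85,30,52,18,28);PLY=box(-85,85,-65,65,0,18)
if __name__=="__main__":
  bd=np.array([560,-224,.03])
  for n in("top","side"):
    im=g[n];b=blue(im);bg,fg=(-66,82) if n=="top" else (-45,45)
    al=np.clip((b-bg)/(fg-bg),0,1)
    p0=np.array([513,-6,-.05]);P=place(B22,p0);q,c=fitU(n,al,[B22],p0,win(n,P));print(n,'bar',np.round(q,3),round(c,2))
    q,c=fitU(n,al,[ROW],bd,win(n,place(ROW,bd)));print(n,'board by row',np.round(q,3),round(c,2))
    dk=np.clip((170-im[:,:,0])/(70),0,1)
    q,c=fitU(n,dk,[F,ROW],bd,win(n,place(F,bd),3));print(n,'board by fence+row',np.round(q,3),round(c,2))
    print(np.round(im[[214,220,205],360 if n=='top' else 365,0]))
E
python3 f1.py
```

```text
top bar [ 5.15973e+02 -6.20900e+00 -8.90000e-02] 2.02
top board by row [ 5.65078e+02 -2.19189e+02  1.20000e-02] 7.25
top board by fence+row [ 5.63524e+02 -2.19435e+02  3.30000e-02] 17.35
[165. 204. 212.]Traceback (most recent call last):
  File "f1.py", line 19, in <module>
    p0=np.array([513,-6,-.05]);P=place(B22,p0);q,c=fitU(n,al,[B22],p0,win(n,P));print(n,'bar',np.round(q,3),round(c,2))
                                                                      ~~~^^^^^
  File "f1.py", line 12, in win
    q=np.array([proj(n,a) for a in P]);a=np.floor(q.min(0)-m).astype(int);b=np.ceil(q.max(0)+m).astype(int);return a[0],a[1],*(b-a)
                ~~~~^^^^^
  File "h.py", line 11, in proj
    c=camera_info(n);K=np.array(c["mtx"]);T=np.array(c["extrinsics"])
ValueError: time passes only in moves, steps and waits
```

```bash
sed -i 's/^from workcell import.*/from workcell import ctrl, get_image, camera_info as _ci\nimport functools\ncamera_info=functools.lru_cache(None)(_ci)/' h.py; python3 f1.py
python3 - <<'E'
from f1 import *
# ply outline (light): R-B contrast vs table; check board overlay visually + dividers
t=np.clip(g['top'],0,255).astype(np.uint8)[:,:,::-1];s=np.clip(g['side'],0,255).astype(np.uint8)[:,:,::-1]
k=6
def ov(im,n,items,x,y,w,h):
    o=cv2.resize(im[y:y+h,x:x+w],(w*k,h*k),interpolation=cv2.INTER_CUBIC)
    for P,p in items:
        q=np.array([proj(n,a) for a in place(P,p)]);q=((q+.5-[x,y])*k-.5);hu=cv2.convexHull(q.astype(np.float32))
        cv2.polylines(o,[np.round(hu).astype(int)],True,(0,255,0),1)
    return o
bd=[563.5,-219.4,.033]
DL=np.array([[0,0,39.],[162,32.5,39]]);DR=np.array([[0,0,39.],[162,-32.5,39]])
dv=[496,204,.31]
a=ov(t,'top',[(ROW,bd),(F,bd),(PLY,bd)],352,155,52,66);b=ov(t,'top',[(DL,dv),(DR,dv)],216,153,60,70)
W=np.zeros((420,700,3),np.uint8);W[:396,:312]=a;W[:420,320:680]=b;cv2.imwrite('pics/ov.png',W)
E
```

```text
top bar [ 5.15973e+02 -6.20900e+00 -8.90000e-02] 2.02
top board by row [ 5.65078e+02 -2.19189e+02  1.20000e-02] 7.25
top board by fence+row [ 5.63524e+02 -2.19435e+02  3.30000e-02] 17.35
[165. 204. 212.]
side bar [ 5.1369e+02 -5.5200e+00 -5.6000e-02] 16.02
side board by row [ 5.63604e+02 -2.18662e+02  4.30000e-02] 7.2
side board by fence+row [ 5.59502e+02 -2.20811e+02  3.20000e-02] 59.73
[211. 214. 211.]
```

View pics/ov.png

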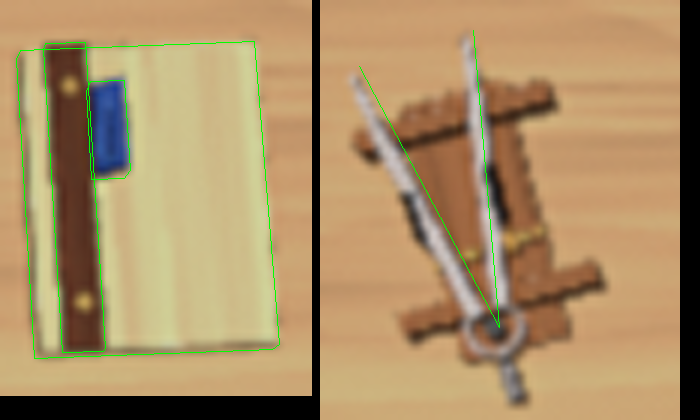

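```bash
python3 - <<'E'
from h import *
c=lambda x,y:((x-320+.5)/6-.5+216,(y+.5)/6-.5+153)
h=at('top',c(493,330),44);l=at('top',c(354,74),39);r=at('top',c(467,36),39);k=at('top',c(515,401),39)
m=(l+r)/2;a=np.arctan2(*(m-h)[[1,0]]);print(h,l,r,k,np.linalg.norm(l-r),np.linalg.norm((m-h)[:2]),a)
a2=np.arctan2((l-r)[1],(l-r)[0])-np.pi/2;a3=np.arctan2(*(m-k)[[1,0]]);print(a2,a3,'knob',np.linalg.norm((h-k)[:2]))
print('grips',h+71*np.array([np.cos(a),np.sin(a),0]), m-91*np.array([np.cos(a),np.sin(a),0]))
s=ctrl.state();R=s['eef_rot'];print(np.degrees(np.arctan2(R[1,1],R[0,1])))
b=np.array([516-.5,-6.0]);print('bar move',b-s['eef_pos'][:2])
# board pts
def W(x,y,p=(563.5,-219.4,.033)): c,s_=np.cos(p[2]),np.sin(p[2]);return (p[0]+c*x-s_*y,p[1]+s_*x+c*y)
print('place',W(35,1),'grip pos for dividers',W(-56,10),W(35,30),W(35,-10))
E
```

```text
[493.35371211 205.9642258   44.        ] [635.98844951 286.89256175  39.        ] [657.07417506 225.91411642  39.        ] [456.01278696 194.12389934  39.        ] 64.52114860534704 161.26835195812959 0.31810280043813344
0.33291918844671664 0.3159443672190942 knob 39.17317987765332
grips [560.79167797 228.17054837  44.        ] [560.09673634 227.94171439  39.        ]
72.01871255130185
bar move [ 322.58999279 -600.47435539]
place (np.float64(598.4479502185793), np.float64(-217.24575407167424)) grip pos for dividers (np.float64(507.2005491246902), np.float64(-211.2531091121469)) (np.float64(597.4911239046218), np.float64(-188.26154313873838)) (np.float64(598.8108843376666), np.float64(-228.23976511520164))
```

Emit:
{"method": "servo_tool", "body": {"jaw": [0,0,0,0,0], "delta_pos": [[2,-3.75,0],[2,-3.75,0],[2,-3.75,0],[2,-3.75,0],[2,-3.75,0]], "yaw": [-4.8,-4.8,-4.8,-4.8,-4.8], "newtons": 30}}

```text
time: 1.0
eef_pos: [293.4, 405.6, 231.5]
eef_rot: [[-0.741, 0.671, 0.001], [0.671, 0.741, 0.0], [-0.0, 0.001, -1.0]]
force: [0.6, -0.3, -0.3]
grip_width: 85.1
```

Emit:
{"method": "servo_tool", "body": {"jaw": [0,0,0,0,0], "delta_pos": [[2,-3.75,0],[2,-3.75,0],[2,-3.75,0],[2,-3.75,0],[2,-3.75,0]], "yaw": [-4.8,-4.8,-4.8,-4.8,-4.8]}}

```text
time: 1.5
eef_pos: [393.6, 218.0, 231.7]
eef_rot: [[-0.404, 0.915, 0.001], [0.915, 0.404, 0.0], [-0.0, 0.001, -1.0]]
force: [0.6, -0.0, 0.1]
grip_width: 85.3
```

Emit:
{"method": "servo_tool", "body": {"jaw": [0,0,0,0,0], "delta_pos": [[2,-3.75,0],[2,-3.75,0],[2,-3.75,0],[2,-3.75,0],[2,-3.75,0]], "yaw": [-4.8,-4.8,-4.8,-4.8,-4.8]}}

```text
time: 2.0
eef_pos: [493.6, 30.3, 231.7]
eef_rot: [[0.003, 1.0, 0.001], [1.0, -0.003, 0.0], [0.0, 0.001, -1.0]]
force: [-0.4, 0.8, -0.4]
grip_width: 85.3
```

Emit:
{"method": "servo_tool", "body": {"jaw": [0,0,0,0], "delta_pos": [[2.26,-3.8,-3],[0,0,-3],[0,0,0],[0,0,0]], "yaw": [-5.1,0,0,0]}}

```text
time: 2.4
eef_pos: [513.3, -3.3, 172.9]
eef_rot: [[0.088, 0.996, -0.002], [0.996, -0.088, 0.001], [0.0, -0.002, -1.0]]
force: [1.0, 0.1, 0.4]
grip_width: 84.9
```

Emit:
{"method": "servo_tool", "body": {"jaw": [0,0,0,0,0], "delta_pos": [[0.03,-0.04,-4],[0,0,-4],[0,0,-4],[0,0,-2],[0,0,-1.5]], "yaw": [0,0,0,0,0]}}

```text
time: 2.9
eef_pos: [514.7, -2.9, 18.4]
eef_rot: [[0.086, 0.996, 0.001], [0.996, -0.086, -0.0], [0.0, 0.001, -1.0]]
force: [0.5, -1.0, 0.8]
grip_width: 84.8
```

Emit:
{"method": "servo_tool", "body": {"jaw": [0,0,0,0,0], "delta_pos": [[0,0,-1],[0,0,-0.5],[0,0,0],[0,0,0],[0,0,0]], "yaw": [0,0,0,0,0]}}

```text
time: 3.4
eef_pos: [515.4, -4.0, 4.4]
eef_rot: [[0.088, 0.996, 0.002], [0.996, -0.088, -0.0], [-0.0, 0.002, -1.0]]
force: [0.3, 0.4, 0.1]
grip_width: 85.4
```

```bash
python3 - <<'E'
from h import *
s=ctrl.state();print(s['eef_pos'],s['grip_width'],s['force'])
a=save('top','t1.png')[175:225,285:345];b=save('side','s1.png')[170:260,270:370]
W=np.zeros((540,800,3),np.uint8);W[:300,:360]=cv2.resize(a,(360,300),interpolation=2);W[:396,360:]=cv2.resize(b,(440,396),interpolation=2)
cv2.imwrite('pics/c1.png',W[:400,:,::-1])
E
```

```text
[515.44652171  -4.04758867   4.41077522] 85.44540060936255 [0.25446584 0.44659403 0.09036047]
```

View pics/c1.png

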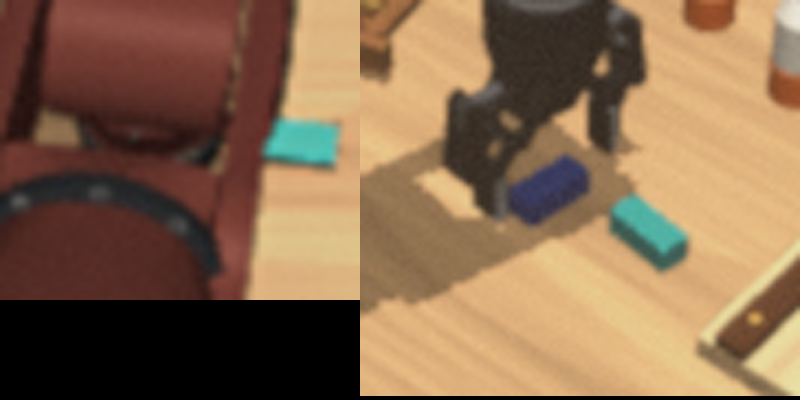

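The side view shows the open jaws straddling the blue bar by its ends, with the turquoise one clear at about (335,222). The top view is hidden by the arm. I'll trim the position and close.

Emit:
{"method": "servo_tool", "body": {"jaw": [0,0,60,110,160], "delta_pos": [[0.05,-0.2,-0.3],[0,0,0],[0,0,0],[0,0,0],[0,0,0]], "yaw": [0,0,0,0,0], "newtons": 30}}

```text
time: 4.0
eef_pos: [515.1, -6.0, 0.5]
eef_rot: [[0.089, 0.996, 0.0], [0.996, -0.089, -0.0], [-0.0, 0.0, -1.0]]
force: [-0.8, -0.3, -0.8]
grip_width: 49.2
```

Emit:
{"method": "servo_tool", "body": {"jaw": [160,160,160,160,160], "delta_pos": [[0,0,0],[0,0,0],[0,0,0],[0,0,0],[0,0,0]], "yaw": [0,0,0,0,0]}}

```text
time: 4.5
eef_pos: [515.0, -6.0, 0.3]
eef_rot: [[0.089, 0.996, 0.0], [0.996, -0.089, -0.0], [0.0, 0.0, -1.0]]
force: [0.5, 0.0, 0.3]
grip_width: 49.0
```

Emit:
{"method": "servo_tool", "body": {"jaw": [160,160,160,160], "delta_pos": [[0,0,3],[0,0,3],[0,0,0],[0,0,0]], "yaw": [0,0,0,0]}}

```text
time: 4.9
eef_pos: [515.1, -6.0, 60.6]
eef_rot: [[0.089, 0.996, 0.001], [0.996, -0.089, -0.0], [-0.0, 0.001, -1.0]]
force: [1.5, -0.2, -1.0]
grip_width: 49.2
```

Emit:
{"method": "servo_tool", "body": {"jaw": [160,160,160,160,160], "delta_pos": [[1.4,-3.8,1],[1.4,-3.8,0.5],[1.4,-3.8,0],[1.4,-3.8,0],[1.4,-3.8,0]], "yaw": [1.4,1.4,1.4,1.4,1.4]}}

```text
time: 5.4
eef_pos: [583.5, -196.7, 72.6]
eef_rot: [[-0.034, 0.999, -0.004], [0.999, 0.034, 0.002], [0.002, -0.004, -1.0]]
force: [-0.7, 0.5, -0.3]
grip_width: 49.3
```

Emit:
{"method": "servo_tool", "body": {"jaw": [160,160,160,160,160], "delta_pos": [[1.38,-3.6,0],[0,0,-1.5],[0,0,-1],[0,0,0],[0,0,0]], "yaw": [0,0,0,0,0]}}

```text
time: 5.9
eef_pos: [596.9, -229.9, 48.2]
eef_rot: [[-0.035, 0.999, -0.004], [0.999, 0.035, 0.002], [0.002, -0.004, -1.0]]
force: [-0.4, -0.0, 0.2]
grip_width: 49.3
```

```bash
python3 - <<'E'
from h import *
s=ctrl.state();print(s['eef_pos'],s['grip_width'],s['force'])
b=save('side','s2.png')[170:290,320:460]
c=save('top','t2.png')[150:230,320:440]
W=np.zeros((510,800,3),np.uint8);W[:320,:480]=cv2.resize(c,(480,320),interpolation=2)
cv2.imwrite('pics/c2.png',cv2.resize(b,(700,600),interpolation=2)[:,:,::-1])
E
```

```text
[ 596.85904317 -229.85020729   48.1860248 ] 49.30092220687247 [-0.43167944 -0.03179809  0.19614417]
```

View pics/c2.png

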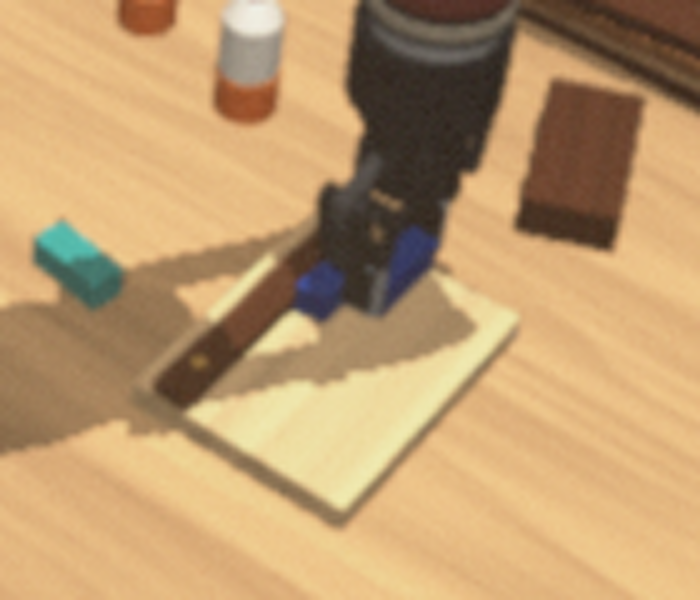

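Emit:
{"method": "servo_tool", "body": {"jaw": [160,160,160,160,160], "delta_pos": [[0.1,-0.1,-1],[0,0,-1],[0,0,0],[0,0,0],[0,0,0]], "yaw": [0,0,0,0,0]}}

```text
time: 6.5
eef_pos: [599.8, -233.1, 30.3]
eef_rot: [[-0.033, 0.999, 0.0], [0.999, 0.033, -0.0], [-0.0, 0.0, -1.0]]
force: [-0.3, -0.3, -0.5]
grip_width: 49.3
```

```bash
python3 - <<'E'
from f1 import *
np.savez('g2.npz',side=np.mean([get_image('side').astype(float) for _ in range(6)],0))
s=ctrl.state();print(s['eef_pos'],s['force'])
E
```

```text
[ 599.83756185 -233.13332593   30.52934166] [ 0.37192059  0.15393274 -0.28759299]
```

Emit:
{"method": "servo_tool", "body": {"jaw": [160,160,160,160,160], "delta_pos": [[-0.08,0,-0.6],[0,0,-0.4],[-0.02,0.7,0],[-0.01,0.4,0],[0,0,0]], "yaw": [0,0,0,0,0]}}

```text
time: 7.3
eef_pos: [598.4, -221.0, 20.0]
eef_rot: [[-0.034, 0.999, -0.001], [0.999, 0.034, 0.0], [0.0, -0.001, -1.0]]
force: [-0.2, -0.1, -1.0]
grip_width: 49.1
```

Emit:
{"method": "servo_tool", "body": {"jaw": [160,160,160], "delta_pos": [[0,0.15,0],[0,0.1,0],[0,0,0]], "yaw": [0,0,0]}}

```text
time: 7.6
eef_pos: [598.7, -219.4, 20.4]
eef_rot: [[-0.034, 0.999, 0.0], [0.999, 0.034, -0.0], [-0.0, 0.0, -1.0]]
force: [0.2, -0.1, -1.3]
grip_width: 49.2
```

Emit:
{"method": "servo_tool", "body": {"jaw": [160,160,160,160], "delta_pos": [[0,0.1,0],[0,0.1,0],[0,0,0],[0,0,0]], "yaw": [0,0,0,0]}}

```text
time: 8.0
eef_pos: [598.6, -217.6, 20.3]
eef_rot: [[-0.034, 0.999, 0.0], [0.999, 0.034, -0.0], [-0.0, 0.0, -1.0]]
force: [0.4, -0.8, 0.4]
grip_width: 49.3
```

Emit:
{"method": "servo_tool", "body": {"jaw": [160,160,160], "delta_pos": [[0,0.1,0],[0,0,0],[0,0,0]], "yaw": [0,0,0]}}

```text
time: 8.3
eef_pos: [598.7, -217.6, 20.4]
eef_rot: [[-0.034, 0.999, 0.0], [0.999, 0.034, -0.002], [-0.002, 0.0, -1.0]]
force: [-0.3, -5.9, -1.6]
grip_width: 49.4
```

Emit:
{"method": "servo_tool", "body": {"jaw": [160,160,160,160], "delta_pos": [[0,0,-0.1],[0,0,-0.1],[0,0,0],[0,0,0]], "yaw": [0,0,0,0]}}

```text
time: 8.7
eef_pos: [599.2, -217.6, 18.9]
eef_rot: [[-0.034, 0.999, 0.001], [0.999, 0.034, -0.002], [-0.002, 0.001, -1.0]]
force: [-0.7, -5.6, 0.9]
grip_width: 48.9
```

Emit:
{"method": "servo_tool", "body": {"jaw": [160,160,160,160], "delta_pos": [[0,0,-0.04],[0,0.05,0],[0,0,0],[0,0,0]], "yaw": [0,0,0,0]}}

```text
time: 9.1
eef_pos: [599.2, -217.6, 18.7]
eef_rot: [[-0.034, 0.999, 0.002], [0.999, 0.034, -0.003], [-0.003, 0.002, -1.0]]
force: [-0.5, -6.8, 0.9]
grip_width: 49.4
```

Emit:
{"method": "servo_tool", "body": {"jaw": [160,160,160,120,60], "delta_pos": [[-0.05,0,-0.05],[0,0,0],[0,0,0],[0,0,0],[0,0,0]], "yaw": [0,0,0,0,0]}}

```text
time: 9.6
eef_pos: [598.5, -215.6, 17.8]
eef_rot: [[-0.032, 0.999, 0.001], [0.999, 0.032, 0.001], [0.001, 0.001, -1.0]]
force: [-0.2, 0.9, 0.5]
grip_width: 62.4
```

Emit:
{"method": "servo_tool", "body": {"jaw": [20,0,0,0,0], "delta_pos": [[0,0,0],[0,0,0],[0,0,2],[0,0,4],[0,0,4]], "yaw": [0,0,0,0,0]}}

```text
time: 10.1
eef_pos: [596.8, -214.6, 116.6]
eef_rot: [[-0.034, 0.999, -0.003], [0.999, 0.034, 0.003], [0.003, -0.003, -1.0]]
force: [0.1, -0.6, 0.3]
grip_width: 85.5
```

Emit:
{"method": "servo_tool", "body": {"jaw": [0,0,0,0,0], "delta_pos": [[-0.5,4.2,2],[-0.5,4.2,2],[-0.5,4.5,1],[-0.5,4.5,0],[0,4.5,0]], "yaw": [-7,-7,-7,-7,-7]}}

```text
time: 10.6
eef_pos: [577.3, 5.3, 167.9]
eef_rot: [[0.55, 0.835, 0.0], [0.835, -0.55, 0.001], [0.001, -0.0, -1.0]]
force: [-0.4, 0.4, -0.1]
grip_width: 85.5
```

Emit:
{"method": "servo_tool", "body": {"jaw": [0,0,0,0,0], "delta_pos": [[-0.5,4.5,0],[-0.5,4.5,0],[-0.5,4.5,0],[-0.4,4.5,0],[0,4.7,0]], "yaw": [-7,-7,-7,-7,-7]}}

```text
time: 11.1
eef_pos: [557.6, 232.2, 167.0]
eef_rot: [[0.929, 0.369, -0.001], [0.369, -0.929, 0.0], [-0.001, -0.001, -1.0]]
force: [0.5, -0.3, 0.0]
grip_width: 85.4
```

```bash
cat > f2.py <<'E'
from f1 import *
print(ctrl.state()['eef_pos'],ctrl.state()['time'])
g={n:np.mean([get_image(n).astype(float) for _ in range(4)],0) for n in("top","side")};np.savez('g3.npz',**g)
a=g['top'][155:220,350:405];b=g['side'][205:275,340:430]
W=np.zeros((560,800,3),np.uint8);f=lambda i,k:np.clip(cv2.resize(i,None,fx=k,fy=k,interpolation=2),0,255).astype(np.uint8)
A=f(a,5);B=f(b,5);W[:A.shape[0],:A.shape[1]]=A;W[:B.shape[0],300:300+B.shape[1]]=B
cv2.imwrite('pics/c3.png',W[:400,:,::-1])
E
python3 f2.py
```

```text
[557.59201652 232.20090851 167.03301513] 11.1
```

View pics/c3.png

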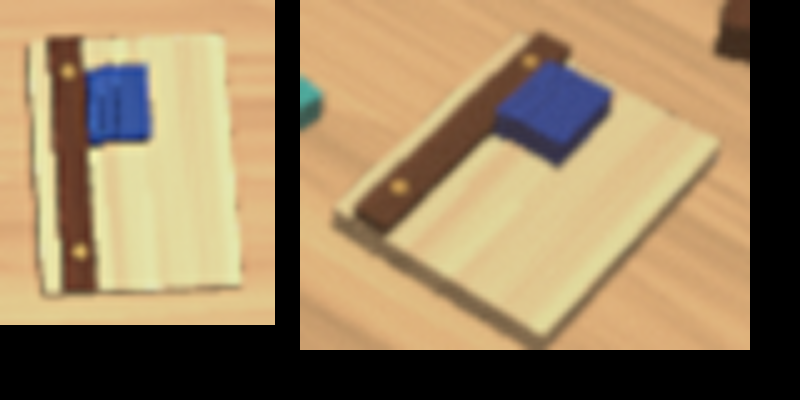

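The finished row looks snug and level in both views (top at about (373,176), side at about (391,227)). I'll quantify the end offset with a fit.

```bash
python3 - <<'E'
from f1 import *
g=np.load('g3.npz');B=box(10,60,-10,12,18,38)
for n in("top","side"):
    b=blue(g[n]);bg,fg=(-62,82) if n=="top" else (-45,45)
    al=np.clip((b-bg)/(fg-bg),0,1);x0,y0,w,h=win(n,place(box(10,60,-10,30,18,38),[563.5,-219.4,.033]))
    A=al[y0:y0+h,x0:x0+w];sc=np.array([2,2,.03,2,1.5,.03])
    def f(v):
        v=v*sc;p=np.array([563.5,-219.4,.033])+v[:3];q=p.copy()
        P2=place(B-[35,1,0],[0,0,v[5]])+[35+v[3],1+v[4],0]
        C=np.maximum(cov(n,place(ROW,p),x0,y0,w,h),cov(n,place(P2,p),x0,y0,w,h))
        return ((A-cv2.GaussianBlur(C,(0,0),.5))**2).sum()
    r=minimize(f,np.zeros(6),method='Nelder-Mead',options=dict(initial_simplex=np.vstack([np.zeros(6),np.eye(6)]),xatol=.01,fatol=1e-4,maxiter=900))
    print(n,np.round(r.x*sc,3),round(r.fun,2),'row x,y,yaw shift; bar22 dx,dy,dyaw')
s=ctrl.state();print(s['eef_pos'],np.degrees(np.arctan2(s['eef_rot'][1,1],s['eef_rot'][0,1])),s['joints'])
E
```

```text
top [ 1.514 -0.386 -0.035  1.401  2.113 -0.004] 8.02 row x,y,yaw shift; bar22 dx,dy,dyaw
side [-0.096  0.455 -0.018  0.503  2.338  0.005] 9.57 row x,y,yaw shift; bar22 dx,dy,dyaw
[559.01938719 228.71363868 167.08036136] -68.15444312815968 [ 2.72269073e-01  2.34356886e-01  1.71848663e+00 -1.47205758e-04
  1.18944317e+00  1.46184336e+00]
```

```bash
python3 - <<'E'
from f1 import *
g=np.load('g3.npz');b=blue(g['top']);print
for c in range(367,381):
    col=b[162:190,c];i=np.where(col>10)[0]
    if len(i)<5: continue
    a,z=i[0],i[-1]
    u=162+a-(col[a]-10)/(col[a]-col[a-1]);d=162+z+(col[z]-10)/(col[z]-col[z+1])
    print(c,round(u,2),round(d,2), np.round(at('top',(c,u),38)[:2],1),np.round(at('top',(c,d),38)[:2],1))
E
```

```text
367 168.76 181.62 [ 620.2 -188.5] [ 577.3 -187.2]
368 168.45 183.43 [ 621.3 -191.8] [ 571.3 -190.3]
369 168.23 183.49 [ 622.  -195.1] [ 571.  -193.5]
370 167.73 183.16 [ 623.7 -198.4] [ 572.1 -196.7]
371 167.53 182.72 [ 624.3 -201.7] [ 573.6 -200. ]
372 167.55 182.63 [ 624.2 -204.9] [ 573.9 -203.3]
373 167.58 182.6 [ 624.1 -208.2] [ 573.9 -206.5]
374 167.51 182.67 [ 624.3 -211.4] [ 573.7 -209.7]
375 167.48 182.67 [ 624.4 -214.7] [ 573.6 -212.9]
376 167.47 182.68 [ 624.4 -217.9] [ 573.6 -216.2]
377 167.44 182.67 [ 624.5 -221.2] [ 573.6 -219.4]
378 167.43 182.55 [ 624.5 -224.5] [ 574.  -222.6]
379 168.12 182.16 [ 622.2 -227.6] [ 575.3 -225.9]
```

```bash
python3 - <<'E'
from f1 import *
b=blue(np.load('g.npz')['top'])
for c in range(367,375):
    col=b[162:190,c];i=np.where(col>10)[0]
    if len(i)<5: continue
    a,z=i[0],i[-1]
    u=162+a-(col[a]-10)/(col[a]-col[a-1]);d=162+z+(col[z]-10)/(col[z]-col[z+1])
    print(c,round(u,2),round(d,2), np.round(at('top',(c,u),38)[:2],1),np.round(at('top',(c,d),38)[:2],1))
E
```

```text
367 168.84 181.56 [ 620.  -188.5] [ 577.5 -187.2]
368 168.46 183.47 [ 621.2 -191.8] [ 571.1 -190.2]
369 168.22 183.49 [ 622.  -195.1] [ 571.  -193.5]
370 167.73 183.13 [ 623.7 -198.4] [ 572.2 -196.7]
371 167.6 182.71 [ 624.1 -201.7] [ 573.6 -200. ]
372 167.85 182.52 [ 623.2 -204.9] [ 574.2 -203.3]
```

Bar_22 is level with bar_10 to about 0.3 mm, and the other two bars haven't moved from the first images. Next, the dividers.

Emit:
{"method": "servo_tool", "body": {"jaw": [0,0,0,0,0], "delta_pos": [[0.15,-0.07,-4],[0,0,-4],[0,0,-2],[0,0,0],[0,0,0]], "yaw": [-3.5,0,0,0,0], "newtons": 40}}

```text
time: 12.0
eef_pos: [560.9, 228.3, 67.5]
eef_rot: [[0.949, 0.315, -0.0], [0.315, -0.949, -0.0], [-0.0, -0.0, -1.0]]
force: [-0.5, 0.7, -0.6]
grip_width: 85.4
```

Emit:
{"method": "servo_tool", "body": {"jaw": [0,0,0,0,0], "delta_pos": [[0,0,-2],[0,0,-1.5],[0,0,-0.7],[0,0,0],[0,0,0]], "yaw": [0,0,0,0,0]}}

```text
time: 12.5
eef_pos: [561.0, 229.4, 25.9]
eef_rot: [[0.949, 0.316, 0.001], [0.316, -0.949, 0.0], [0.001, 0.0, -1.0]]
force: [-1.4, 0.2, -0.0]
grip_width: 85.2
```

```bash
python3 - <<'E'
from h import *
s=ctrl.state();print(s['eef_pos'],s['force'],np.degrees(np.arctan2(s['eef_rot'][1,1],s['eef_rot'][0,1])))
b=save('side','s3.png')[115:215,215:325]
cv2.imwrite('pics/c4.png',cv2.resize(b,(660,600),interpolation=2)[:,:,::-1])
E
```

```text
[560.99517388 229.42903655  25.86174069] [-1.37157141  0.18161412 -0.04267503] -71.57910031342202
```

View pics/c4.png

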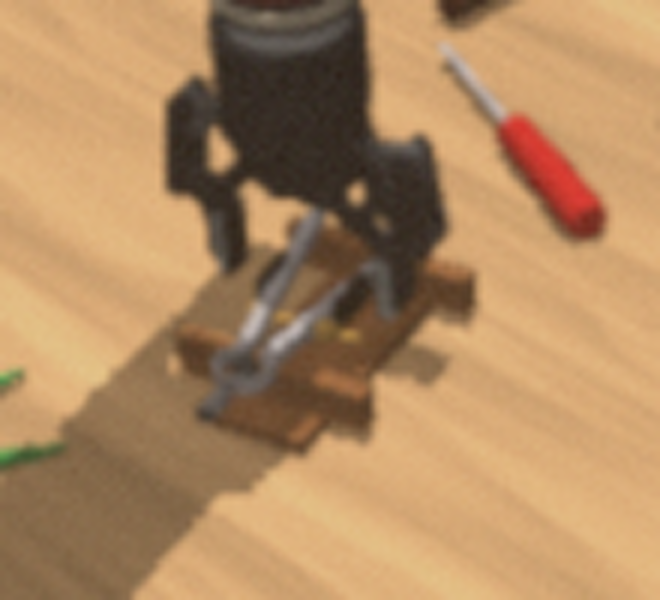

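The side view shows the open fingers straddling the black pads of the steel dividers, between the rest's cross bars. Closing gently.

Emit:
{"method": "servo_tool", "body": {"jaw": [30,60,80,90,100], "delta_pos": [[0,0,0],[0,0,0],[0,0,0],[0,0,0],[0,0,0]], "yaw": [0,0,0,0,0]}}

```text
time: 13.05
eef_pos: [560.6, 229.4, 25.5]
eef_rot: [[0.949, 0.316, 0.0], [0.316, -0.949, 0.0], [0.0, -0.0, -1.0]]
force: [-0.4, 0.6, 0.6]
grip_width: 52.0
```

Emit:
{"method": "servo_tool", "body": {"jaw": [105,110,110,110], "delta_pos": [[0,0,0],[0,0,0],[0,0,0],[0,0,0]], "yaw": [0,0,0,0]}}

```text
time: 13.45
eef_pos: [561.1, 229.6, 26.0]
eef_rot: [[0.949, 0.316, 0.001], [0.316, -0.949, 0.0], [0.001, -0.0, -1.0]]
force: [-0.4, 0.7, 5.1]
grip_width: 48.8
```

Emit:
{"method": "servo_tool", "body": {"jaw": [112,112,112,112,112], "delta_pos": [[0,0,0.3],[0,0,0.7],[0,0,2],[0,0,3],[0,0,0]], "yaw": [0,0,0,0,0]}}

```text
time: 13.95
eef_pos: [563.8, 230.2, 89.5]
eef_rot: [[0.949, 0.316, 0.008], [0.316, -0.949, 0.002], [0.008, 0.001, -1.0]]
force: [1.4, -0.0, -0.8]
grip_width: 48.4
```

Emit:
{"method": "servo_tool", "body": {"jaw": [112,112,112], "delta_pos": [[0,0,2],[0,0,0],[0,0,0]], "yaw": [0,0,0]}}

```text
time: 14.25
eef_pos: [560.3, 229.2, 104.5]
eef_rot: [[0.949, 0.316, -0.0], [0.316, -0.949, -0.0], [-0.0, 0.0, -1.0]]
force: [-0.4, -0.4, -1.4]
grip_width: 48.1
```

```bash
python3 - <<'E'
from h import *
s=ctrl.state();print(s['eef_pos'],s['force'],s['moment'],s['grip_width'])
b=save('side','s4.png')[85:205,200:332]
cv2.imwrite('pics/c5.png',cv2.resize(b,(660,600),interpolation=2)[:,:,::-1])
E
```

```text
[560.28913423 229.18480571 104.50666424] [-0.39359277 -0.410593   -1.38805265] [-0.00420841 -0.00409098  0.00884878] 48.05932919499999
```

View pics/c5.png

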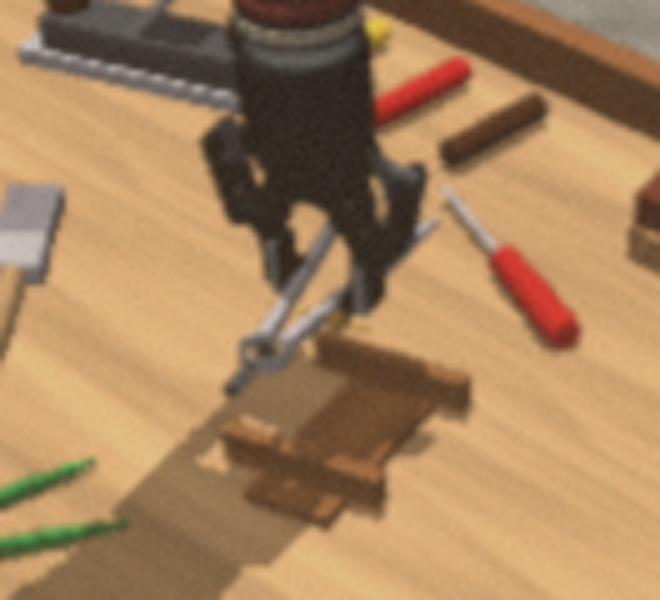

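The side view shows the dividers lifted clear of the rest, level and held at the pads. I'll retract in x to stay away from the bottles, then carry them to the board.

Emit:
{"method": "servo_tool", "body": {"jaw": [115,115,115,115,115], "delta_pos": [[-2.6,-2,0],[-2.6,-3,0],[0,-4,0],[0,-4,0],[0,-4,0]], "yaw": [-1,-1.5,-1.5,-1.5,-1.5]}}

```text
time: 14.8
eef_pos: [507.0, 58.2, 103.7]
eef_rot: [[0.98, 0.198, -0.002], [0.198, -0.98, -0.0], [-0.002, -0.0, -1.0]]
force: [0.3, 0.6, -1.6]
grip_width: 46.9
```

Emit:
{"method": "servo_tool", "body": {"jaw": [115,115,115,115,115], "delta_pos": [[0,-4,0],[0,-4,0],[0,-4,0],[0,-4,0],[0,-4,0]], "yaw": [-1.5,-1.5,-1.5,-1.5,-1.5]}}

```text
time: 15.3
eef_pos: [507.3, -141.9, 103.7]
eef_rot: [[0.998, 0.067, -0.002], [0.067, -0.998, 0.001], [-0.002, -0.001, -1.0]]
force: [1.2, 0.3, -0.6]
grip_width: 46.9
```

Emit:
{"method": "servo_tool", "body": {"jaw": [115,118,118,118,118], "delta_pos": [[0,-4,0],[0,-2.5,0],[0,-0.5,-1],[0,0,-1],[0,0,0]], "yaw": [-1.5,-0.5,0,0,0]}}

```text
time: 15.8
eef_pos: [505.9, -208.3, 81.8]
eef_rot: [[0.999, 0.034, -0.006], [0.034, -0.999, 0.004], [-0.006, -0.004, -1.0]]
force: [-0.6, -0.3, -1.6]
grip_width: 45.8
```

Emit:
{"method": "servo_tool", "body": {"jaw": [122,125,128,130,130], "delta_pos": [[0,0,0],[0,0,0],[0,0,0],[0,0,0],[0,0,0]], "yaw": [0,0,0,0,0]}}

```text
time: 16.3
eef_pos: [508.9, -210.5, 85.7]
eef_rot: [[0.999, 0.034, 0.001], [0.034, -0.999, -0.0], [0.001, 0.0, -1.0]]
force: [0.9, -0.3, -1.7]
grip_width: 42.4
```

Emit:
{"method": "servo_tool", "body": {"jaw": [131,132,133,134,134], "delta_pos": [[-0.1,-0.05,-2],[0,0,-1.5],[0,0,-1],[0,0,-0.4],[0,0,0]], "yaw": [0,0,0,0,0]}}

```text
time: 16.8
eef_pos: [506.9, -210.8, 35.4]
eef_rot: [[0.999, 0.033, -0.002], [0.034, -0.999, 0.001], [-0.002, -0.001, -1.0]]
force: [-0.1, -0.0, -1.2]
grip_width: 40.8
```

Emit:
{"method": "servo_tool", "body": {"jaw": [134,134,134,134], "delta_pos": [[0,0,0],[0,0,0],[0,0,0],[0,0,0]], "yaw": [0,0,0,0]}}

```text
time: 17.2
eef_pos: [507.9, -211.4, 36.9]
eef_rot: [[0.999, 0.034, 0.001], [0.034, -0.999, -0.001], [0.001, 0.001, -1.0]]
force: [0.6, 1.1, -1.8]
grip_width: 40.8
```

```bash
cat > v.py <<'E'
from f1 import *
import sys
o=sys.argv[1]
P=[]
g={n:[] for n in("top","side")}
for _ in range(5):
    for n in g: g[n].append(get_image(n).astype(float)); P.append(ctrl.state()['eef_pos'])
g={n:np.mean(v,0) for n,v in g.items()};np.savez(o+'.npz',**g)
s=ctrl.state();print(np.mean(P,0),s['force'],s['grip_width'],s['time'],np.degrees(np.arctan2(s['eef_rot'][1,1],s['eef_rot'][0,1])))
f=lambda i,k:np.clip(cv2.resize(i,None,fx=k,fy=k,interpolation=2),0,255).astype(np.uint8)
A=f(g['top'][155:205,355:395],10);B=f(g['side'][195:255,365:425],6.67)
W=np.zeros((500,810,3),np.uint8);W[:500,:400]=A;W[:400,405:805]=B[:400,:400]
cv2.imwrite('pics/'+o+'.png',cv2.resize(W[:,:,::-1],(800,494)))
E
python3 v.py v1
```

```text
[ 507.61095523 -211.1904692    36.44259799] [ 0.83542827  0.73351364 -1.31652523] 40.97237789268988 17.7 -88.07814504161766
```

View pics/v1.png

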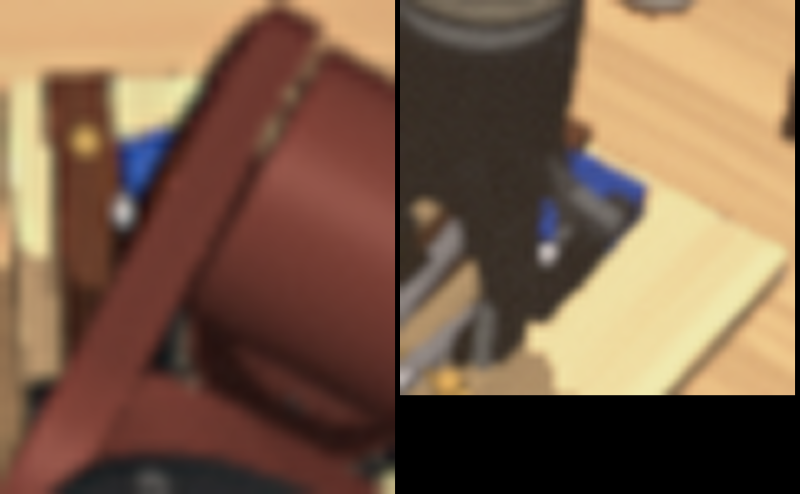

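```bash
python3 - <<'E'
from f1 import *
z=36.4+13.2
def L(p,b=(563.5,-219.4,.033)):
    d=np.array(p[:2])-b[:2];c,s=np.cos(b[2]),np.sin(b[2]);return np.round([c*d[0]+s*d[1],-s*d[0]+c*d[1]],1)
l=at('top',(367.0,175.0),z);r=at('side',(399.6,228.7),z);print(z,l,L(l),r,L(r))
# expected projections of points over the edges
bd=[563.5,-219.4,.033]
for nm,y in(('L',30),('R',-10)):
    Q=place(np.array([[35,y,z],[35,y,38],[10,y,z],[60,y,38],[10,y,38]],float),bd);print(nm,[[np.round(proj(n,q),1).tolist() for q in Q] for n in('top','side')])
g=np.load('v1.npz')
f=lambda i,k:np.clip(cv2.resize(i,None,fx=k,fy=k,interpolation=2),0,255).astype(np.uint8)
k=16;im=f(g['side'][210:245,375:410],k);T=f(g['top'][162:192,362:378],k)
W=np.zeros((560,800,3),np.uint8);
for (o,n,x,y) in((im,'side',375,210),(T,'top',362,162)):
    for zz,c in((38,(0,255,0)),(z,(255,255,0))):
      for yy in(30,-10):
        q=[proj(n,a) for a in place(np.array([[10,yy,zz],[60,yy,zz],[35,yy,zz]],float),bd)]
        q=[tuple(np.round((a+.5-[x,y])*k-.5).astype(int).tolist()) for a in q];cv2.line(o,q[0],q[1],c,1);cv2.circle(o,q[2],5,c,1)
W[:560,:560]=im;W[:480,560:800]=T[:, :240];cv2.imwrite('pics/v1b.png',W[:,:,::-1])
E
```

```text
49.599999999999994 [ 596.36180276 -186.28508042   49.6       ] [33.9 32. ] [ 589.59805915 -240.59939697   49.6       ] [ 25.4 -22. ]
L [[[367.6, 174.7], [367.1, 175.6], [368.1, 182.2], [366.6, 168.1], [367.6, 183.1]], [[384.8, 217.5], [384.4, 220.6], [379.4, 222.6], [389.6, 215.6], [379.0, 225.7]]]
R [[[380.0, 174.2], [379.5, 175.1], [380.6, 181.8], [378.9, 167.6], [380.0, 182.6]], [[397.7, 224.5], [397.1, 227.6], [392.3, 229.8], [402.3, 222.4], [391.8, 232.9]]]
```

View pics/v1b.png

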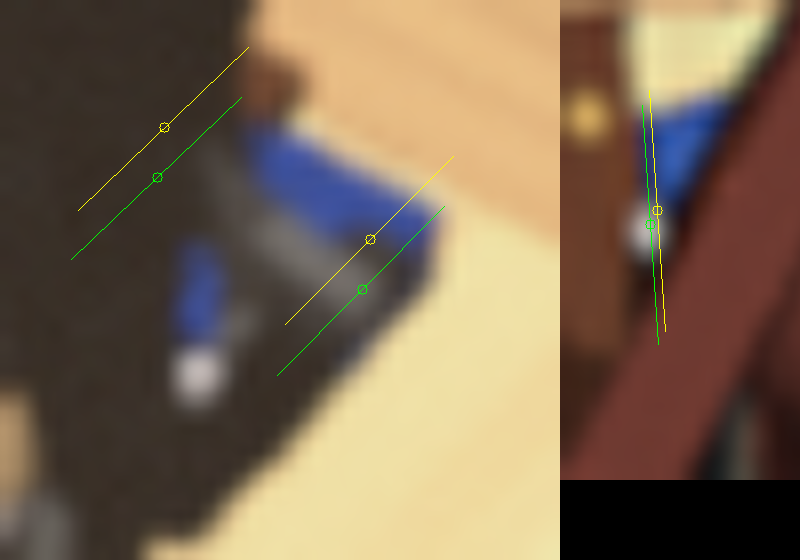

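The last two views (11 so far) show the left point in the top view at about (367,175), near the fence-side edge. The right point is mostly hidden by the gripper in both cameras, and the width sensor read 49.2 on the 50 mm bar. So I'll lift away and turn the tool so both points show in the top view. There I'll measure the gap and the points' offset from the TCP, then come back.

Emit:
{"method": "servo_tool", "body": {"jaw": [134,135,136,136,136], "delta_pos": [[0,0,2],[0,0,2],[-2,0,1],[-3,0,0],[-3,0,0]], "yaw": [0,0,0,8,8]}}

```text
time: 18.2
eef_pos: [427.4, -211.5, 87.1]
eef_rot: [[0.949, 0.314, 0.001], [0.314, -0.949, -0.001], [0.001, 0.001, -1.0]]
force: [-0.3, 0.6, -1.6]
grip_width: 40.1
```

Emit:
{"method": "servo_tool", "body": {"jaw": [136,136,136,136,136], "delta_pos": [[0,0,0],[0,0,0],[0,0,0],[0,0,0],[0,0,0]], "yaw": [8,8,8,8,8]}}

```text
time: 18.7
eef_pos: [427.5, -211.2, 86.4]
eef_rot: [[0.526, 0.85, 0.0], [0.85, -0.526, -0.0], [0.0, 0.0, -1.0]]
force: [-0.1, -0.8, -2.3]
grip_width: 40.3
```

Emit:
{"method": "servo_tool", "body": {"jaw": [136,136,136,136,136], "delta_pos": [[0,0,0],[0,0,0],[0,0,0],[0,0,0],[0,0,0]], "yaw": [8,8,8,8,0]}}

```text
time: 19.2
eef_pos: [427.5, -211.1, 86.3]
eef_rot: [[0.002, 1.0, -0.0], [1.0, -0.002, 0.0], [0.0, -0.0, -1.0]]
force: [0.4, 0.7, -2.5]
grip_width: 39.6
```

Emit:
{"method": "servo_tool", "body": {"jaw": [136,136,136,136], "delta_pos": [[0,0,0],[0,0,0],[0,0,0],[0,0,0]], "yaw": [0,0,0,0]}}

```text
time: 19.6
eef_pos: [427.6, -211.2, 86.3]
eef_rot: [[0.002, 1.0, -0.0], [1.0, -0.002, 0.0], [0.0, -0.0, -1.0]]
force: [0.2, -1.1, -1.7]
grip_width: 40.1
```

```bash
python3 - <<'E'
from f1 import *
P=[];G=[];S=[]
for _ in range(5): G.append(get_image('top').astype(float));P.append(ctrl.state()['eef_pos']);S.append(get_image('side').astype(float))
g=np.mean(G,0);sd=np.mean(S,0);np.savez('m.npz',top=g,side=sd);p=np.mean(P,0);s=ctrl.state();R=s['eef_rot']
print(p,s['grip_width'],s['time']);z=p[2]+13.2
ax=-R[:,1]*0+np.array([R[0,0],R[1,0],0]);lat=np.array([-ax[1],ax[0],0])
f=lambda i,k:np.clip(cv2.resize(i,None,fx=k,fy=k,interpolation=2),0,255).astype(np.uint8)
W=np.zeros((560,800,3),np.uint8)
for n,im,x0 in(('top',g,0),('side',sd,405)):
    C=np.array([p[0],p[1],z])+ax*75;q=np.round(proj(n,C)).astype(int);x,y=q-[20,28]
    o=f(im[y:y+56,x:x+40],10)
    for t in(20,-20):
        a=proj(n,np.array([p[0],p[1],z])+ax*90.5+lat*t);print(n,t,np.round(a,2),'crop origin',x,y)
        cv2.circle(o,tuple(np.round((a+.5-[x,y])*10-.5).astype(int).tolist()),4,(0,255,0),1)
    h=min(560,o.shape[0]);W[:h,x0:x0+min(395,o.shape[1])]=o[:h,:395]
cv2.imwrite('pics/m.png',W[:,:,::-1])
E
```

```text
[ 427.54172647 -211.16412337   86.31657306] 40.26752792805944 20.1
top 20 [349.15 232.12] crop origin 334 197
top -20 [348.88 218.87] crop origin 334 197
side 20 [317.31 230.52] crop origin 308 201
side -20 [328.32 221.76] crop origin 308 201
```

View pics/m.png

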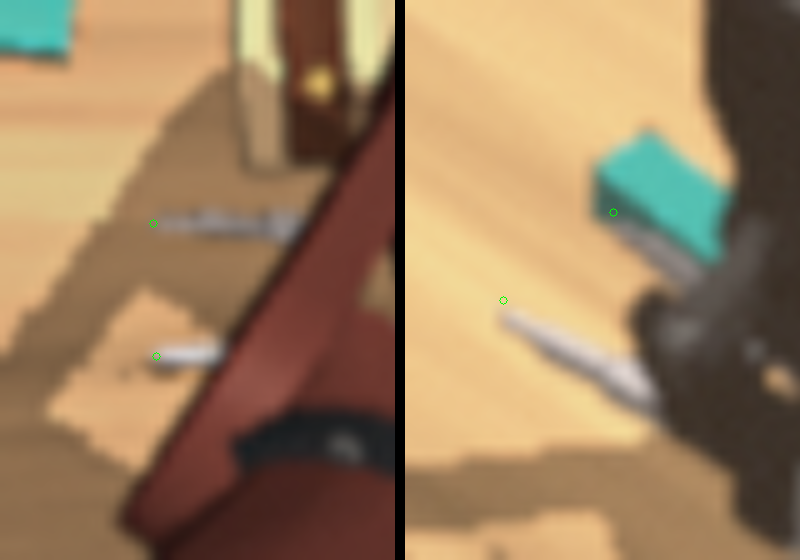

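The 12th and last view shows both points, each within about 0.4 px of its prediction for a 40 mm gap (tops at about (348.8,232.2) and (348.9,218.9)). In the side view the points sit about 1.5 px low, so I'll triangulate their height.

```bash
python3 - <<'E'
from f1 import *
def tri(a,b):
    A=np.zeros((3,3));v=np.zeros(3)
    for n,q in(('top',a),('side',b)):
        o,d=ray(n,q);d=d/np.linalg.norm(d);M=np.eye(3)-np.outer(d,d);A+=M;v+=M@o
    x=np.linalg.solve(A,v);return x,[np.round(proj(n,x)-q,2) for n,q in(('top',a),('side',b))]
print('left',tri((348.75,232.25),(317.35,232.15)))
print('right',tri((348.95,218.95),(329.3,223.0)))
# bias checks: known-height features from the bar fits
for nm,b in(('bar22@start',[516,-6.2]),('row',[598.5,-208.5])):pass
print('bar centre top-fit vs side-fit z bias (mm):')
for t,s,z in(([515.97,-6.21],[513.69,-5.52],10),([600,-198,],[598.6,-197.5],28)):
    print(tri(proj('top',[*t,z]),proj('side',[*s,z]))[0]-np.array([*t,z]))
g=np.load('m.npz')['top']
np.set_printoptions(linewidth=200)
print(np.round(g[229:236,342:358].mean(2)).astype(int));print(np.round(g[216:223,342:358].mean(2)).astype(int))
E
```

```text
left (array([ 408.10553683, -120.10075384,   93.07375767]), [array([ 0.04, -0.05]), array([-0.08,  0.02])])
right (array([ 448.75638887, -121.8744354 ,   94.94762845]), [array([ 0.19, -0.23]), array([-0.36,  0.07])])
bar centre top-fit vs side-fit z bias (mm):
[-0.71542303  0.69180098 -0.8145952 ]
[-0.37904469  0.39162963 -0.47100762]
[[107 105 121 158 170 169 168 167 167 167 159 128 114 104  93  66]
 [105 107 130 162 166 164 163 162 162 161 160 154 151 125  83  46]
 [102 121 147 158 158 157 158 164 175 179 180 177 178 154  89  54]
 [110 144 157 157 155 153 150 165 188 199 204 203 189 153  84  73]
 [124 150 156 153 146 143 127 115 117 126 142 145 123  86  65  87]
 [156 159 160 152 138 150 145 120 110 119 145 138  88  54  77  97]
 [167 165 164 163 159 164 165 159 158 162 162 126  70  69  92  98]]
[[185 186 186 169 132 121 123 124 124 124 125 124 125 125 125 125]
 [186 188 180 145 124 123 125 123 121 122 121 119 125 127 124 122]
 [184 179 168 134 122 124 126 125 122 123 123 115 131 136 128 121]
 [173 141 127 117 116 118 120 124 134 135 139 131 135 136 132 126]
 [161 124 112 114 116 116 117 118 124 123 123 115 109 105 107 105]
 [133 113 112 115 115 116 116 116 116 115 116 114 112 111 113 112]
 [114 114 115 115 116 116 117 117 117 117 118 117 118 119 119 119]]
```

Emit:
{"method": "servo_tool", "body": {"jaw": [136,136,136,136,136], "delta_pos": [[0,0,0],[0,0,0],[0,0,0],[0,0,0],[0,0,0]], "yaw": [-8,-8,-8,-8,-8]}}

```text
time: 20.6
eef_pos: [427.6, -211.2, 86.3]
eef_rot: [[0.648, 0.761, 0.0], [0.761, -0.648, -0.0], [0.0, 0.0, -1.0]]
force: [-0.1, 1.2, -2.0]
grip_width: 40.3
```

Emit:
{"method": "servo_tool", "body": {"jaw": [136,136,136,136,136], "delta_pos": [[0,0,0],[0,0,0],[0,0,0],[0,0,0],[0,0,0]], "yaw": [-8,-8,-8,-8,-8]}}

```text
time: 21.1
eef_pos: [427.6, -211.2, 86.3]
eef_rot: [[0.986, 0.167, 0.0], [0.167, -0.986, 0.0], [0.0, -0.0, -1.0]]
force: [-0.3, -0.5, -2.2]
grip_width: 40.3
```

Emit:
{"method": "servo_tool", "body": {"jaw": [136,136,136,136,136], "delta_pos": [[2,0,0],[3,0.03,0],[2,0,0],[1,0,0],[0,0,0]], "yaw": [-8,0,0,0,0]}}

```text
time: 21.6
eef_pos: [508.5, -211.0, 86.4]
eef_rot: [[0.999, 0.034, 0.0], [0.034, -0.999, -0.0], [0.0, 0.0, -1.0]]
force: [0.1, 0.8, -2.3]
grip_width: 39.6
```

Emit:
{"method": "servo_tool", "body": {"jaw": [136,136,136,136,136], "delta_pos": [[0,0,-1.5],[0,0,-1.2],[0,0,-0.8],[0,0,0],[0,0,0]], "yaw": [0,0,0,0,0]}}

```text
time: 22.1
eef_pos: [506.8, -210.7, 50.6]
eef_rot: [[0.999, 0.033, -0.001], [0.033, -0.999, 0.001], [-0.001, -0.001, -1.0]]
force: [0.6, 0.1, -2.0]
grip_width: 40.1
```

```bash
cat > w.py <<'E'
from f1 import *
P=[];G=[];S=[]
for _ in range(5): G.append(get_image('top').astype(float));P.append(ctrl.state()['eef_pos']);S.append(get_image('side').astype(float))
g=np.mean(G,0);s=ctrl.state();p=np.mean(P,0);print(p,s['grip_width'],s['time'],s['force'],s['joints'][[0,5]])
np.savez('w.npz',top=g,side=np.mean(S,0))
np.set_printoptions(linewidth=200)
for c in(0,2): print('RGB'[c]);print(np.round(g[166:184,362:376,c]).astype(int))
E
python3 w.py
```

```text
[ 507.83649346 -211.07565033   51.73158419] 39.923758646101945 22.6 [-0.12787432  0.39612392 -0.93846735] [-0.52143196  1.0157885 ]
R
[[100 104 101 110 167 231 234 232 233 232 209 125  61  76]
 [108 125 116 109 157 222 233 226 213 182 139  73  63  90]
 [137 181 158 118 140 177 181 152 120  90  60  56  79 105]
 [154 204 178 124 115  96  89  70  49  32  39  68  94 110]
 [123 154 143 113  97  52  44  52  48  35  56  85 107 112]
 [101 110 109 105  96  52  48  53  43  45  73 103 113 112]
 [100 101 104 106  96  56  66  47  36  57  86 109 112 111]
 [102 103 105 108  96  75 106  64  40  72 103 113 112 111]
 [102 103 104 107  95  90 133  78  54  87 110 113 111 111]
 [102 102 103 106  94  82 118  76  69 102 112 111 111 111]
 [105 103 105 104  89  56  71  66  87 109 112 111 111 111]
 [107 103 103 100  75  38  44  73 104 112 112 112 111 113]
 [107 103 105 101  71  40  55  90 111 112 111 110 112 112]
 [106 103 104  96  68  51  76 106 113 111 111 111 113 106]
 [105 104 100  86  64  65  98 113 112 111 111 112 112  99]
 [105 104 102  92  69  82 108 113 111 111 111 112 107  79]
 [104 104 103  97  78 
[... 461 characters left out ...]
2  43  40  47  98 154 128  65  26  34  47  49  49]
 [ 41  43  43  41  41  96 156 101  32  26  43  49  49  49]
 [ 41  43  43  42  41  93 149  84  20  34  48  50  49  49]
 [ 41  43  43  42  41  76 119  67  27  43  49  49  49  49]
 [ 42  43  44  42  37  48  70  43  35  48  50  49  49  49]
 [ 43  42  43  41  31  26  30  33  45  49  50  50  49  50]
 [ 44  43  44  41  30  21  24  38  49  49  50  48  49  49]
 [ 43  42  44  40  28  22  33  46  49  49  49  49  50  46]
 [ 43  44  42  35  26  26  43  50  50  49  49  49  49  42]
 [ 43  44  43  39  30  35  47  50  49  48  49  49  48  35]
 [ 43  43  43  40  34  43  50  49  49  49  50  49  45  31]
 [ 34  38  40  40  39  48  50  49  48  49  49  47  34  26]]
```

```bash
python3 - <<'E'
from h import *
b=(563.5,-219.4,.033)
def L(p):
    d=np.array(p[:2])-b[:2];c,s=np.cos(b[2]),np.sin(b[2]);return np.round([c*d[0]+s*d[1],-s*d[0]+c*d[1]],1)
for z in(60,62):
  for q in((368.0,172),(368.0,174),(367.9,175)): print(z,q,L(at('top',q,z)))
print('bar row edge cols at row174, z38 y=30',[ (y,np.round(proj('top',[597.5+.033*(30-y),-188.3-(30-y),38]),2)) for y in(30,22)])
E
```

```text
60 (368.0, 172) [41.  29.7]
60 (368.0, 174) [34.5 30.1]
60 (367.9, 175) [31.2 30.7]
62 (368.0, 172) [40.5 30. ]
62 (368.0, 174) [34.  30.4]
62 (367.9, 175) [30.7 31. ]
bar row edge cols at row174, z38 y=30 [(30, array([367.15, 175.55])), (22, array([369.61, 175.46]))]
```

The left point sits at board (≈36, 30.2), right over the fence-side edge. Last descent, slowly.

Emit:
{"method": "servo_tool", "body": {"jaw": [136,136,136,136,136], "delta_pos": [[0,0,-0.5],[0,0,-0.5],[0,0,-0.4],[0,0,0],[0,0,0]], "yaw": [0,0,0,0,0]}}

```text
time: 23.1
eef_pos: [507.3, -210.7, 36.9]
eef_rot: [[0.999, 0.034, -0.001], [0.034, -0.999, 0.0], [-0.001, -0.0, -1.0]]
force: [0.9, -0.0, -1.3]
grip_width: 40.3
```

Emit:
{"method": "servo_tool", "body": {"jaw": [136,136,136,136], "delta_pos": [[0,0,0],[0,0,0],[0,0,0],[0,0,0]], "yaw": [0,0,0,0]}}

```text
time: 23.5
eef_pos: [507.7, -210.9, 37.5]
eef_rot: [[0.999, 0.033, 0.0], [0.033, -0.999, -0.0], [0.0, 0.0, -1.0]]
force: [0.7, -1.4, -1.8]
grip_width: 39.9
```

```bash
python3 w.py | head -20; python3 - <<'E'
from h import *
b=(563.5,-219.4,.033)
g=np.load('w.npz')['side'];np.set_printoptions(linewidth=220)
for z in(45,49):
  print(z,[np.round(proj(n,[597.5 if y==30 else 598.8,-188.3 if y==30 else -228.2,z]),2) for n in('top','side') for y in(30,-10)])
print(np.round(g[218:234,388:406,0]).astype(int));print(np.round(g[218:234,388:406,2]).astype(int))
E
```

```text
[ 507.58011345 -210.87513401   37.37894705] 40.38342031921723 24.0 [-0.7911871   0.94908784 -1.92422248] [-0.52148082  1.01580223]
R
[[101 104 102 110 167 231 234 233 234 232 210 130  63  77]
 [108 127 116 109 158 223 234 227 214 182 139  75  63  91]
 [138 182 159 118 140 177 180 152 120  89  62  59  79 105]
 [155 204 179 125 115  97  89  71  50  32  39  71  95 110]
 [123 155 143 112  98  53  45  54  50  37  59  90 108 111]
 [101 110 109 106  97  53  49  55  45  48  80 110 114 111]
 [100 102 105 106  97  53  46  44  37  59  87 110 113 110]
 [102 103 105 108  98  57  43  38  45  71 101 111 111 110]
 [102 102 105 106 105  90  52  37  61  88 108 112 110 110]
 [103 102 103 106 117 129  72  45  75 104 112 111 110 111]
 [106 103 104 104 109 120  68  60  90 110 112 111 110 111]
 [107 105 105 101  80  70  54  74 105 112 111 110 111 113]
 [106 104 106 101  67  42  58  91 110 112 111 111 111 115]
 [107 104 105 101  66  49  78 105 112 110 110 111 111 102]
 [105 104 105  99  65  65 102 112 112 111 110 111 107  86]
 [101 105 105  97  65  78 108 113 110 111 111 111 100  74]
 [ 96 104 104  97  75  
[... 2005 characters left out ...]
138 135 136 152 160 162]
 [ 78  62  66  84 100 108 112 113 100  77  65  79  99 108 130 157 164 167]
 [ 99  63  59  68  83 100 105 106 102  89  70  60  69  94 134 162 167 167]
 [116  68  58  58  65  80  91 102 104  99  77  61  68 100 143 165 167 165]
 [116  74  64  58  55  61  72  86  95  92  75  63  82 124 155 167 166 166]
 [117  88  77  56  50  55  62  67  78  78  67  81 120 151 164 166 165 166]
 [113  90  72  51  44  47  53  54  58  66  84 120 151 165 166 164 167 166]
 [121  78  51  41  43  42  45  48  57  88 122 152 164 164 165 166 166 165]
 [142  75  43  40  40  39  39  48  77 115 146 163 166 165 167 166 166 167]
 [127  64  41  41  40  39  41  58 105 140 158 165 165 165 165 166 167 166]]
```

```bash
python3 - <<'E'
from h import *
np.set_printoptions(linewidth=220)
g=np.load('w.npz')['top'];r=np.load('g3.npz')['top']
for a in(g,r):
    print('B');print(np.round(a[169:181,364:373,2]).astype(int));print('R');print(np.round(a[169:181,364:373,0]).astype(int))
b=(563.5,-219.4,.033)
for q in((366.9,175.3),(367.2,174.6)):
    p=at('top',q,46.5);d=p[:2]-b[:2];c,s=np.cos(b[2]),np.sin(b[2]);print([c*d[0]+s*d[1],-s*d[0]+c*d[1]])
E
```

```text
B
[[ 79  52  70 119 150 150 154 109  45]
 [ 60  43  57 108 159 171 155  83  29]
 [ 44  41  53 105 160 163 120  54  30]
 [ 43  41  48  97 151 130  68  29  34]
 [ 43  41  43  88 137  95  35  25  42]
 [ 43  42  56  95 111  62  24  35  47]
 [ 43  43  76 118  84  34  29  45  48]
 [ 42  42  74 112  64  25  37  48  49]
 [ 42  40  45  63  37  31  46  50  49]
 [ 43  41  27  24  25  39  48  50  50]
 [ 44  41  26  21  34  46  50  48  48]
 [ 44  41  27  28  45  49  50  49  49]]
R
[[179 125 115  97  89  71  50  32  39]
 [143 112  98  53  45  54  50  37  59]
 [109 106  97  53  49  55  45  48  80]
 [105 106  97  53  46  44  37  59  87]
 [105 108  98  57  43  38  45  71 101]
 [105 106 105  90  52  37  61  88 108]
 [103 106 117 129  72  45  75 104 112]
 [104 104 109 120  68  60  90 110 112]
 [105 101  80  70  54  74 105 112 111]
 [106 101  67  42  58  91 110 112 111]
 [105 101  66  49  78 105 112 110 110]
 [105  99  65  65 102 112 112 111 110]]
B
[[ 77  52  70 119 148 146 158 161 166]
 [ 60  44  56 108 155 168 170 165 172]
 [ 44  40  51 103 158 175 172 164 171]
 [ 42  40  47  95 158 175 173 162 157]

[... 211 characters left out ...]
4 167 160 140 156 150]
 [ 43  40  38  97 172 162 138 154 150]
 [ 42  41  40  96 168 160 134 154 155]]
R
[[177 124 114  96  88  70  52  46  50]
 [142 113  97  53  44  53  58  56  58]
 [108 105  96  52  49  61  63  58  61]
 [104 106  98  52  51  62  62  57  55]
 [106 107  97  49  48  58  61  56  52]
 [104 108  98  52  48  54  51  54  52]
 [103 107  95  51  51  53  48  54  52]
 [104 106  94  54  58  56  46  55  53]
 [104 107  94  54  58  56  45  54  52]
 [104 107  95  56  57  55  45  55  51]
 [103 106  95  58  60  55  45  54  52]
 [103 106  97  67  58  54  45  53  54]]
[np.float64(33.73621947973181), np.float64(31.944538683158473)]
[np.float64(36.01828019351874), np.float64(30.831639329106473)]
```

Emit:
{"method": "servo_tool", "body": {"jaw": [136,136,136,136,136], "delta_pos": [[0,-0.04,0],[0,0,0],[0,0,0],[0,0,0],[0,0,0]], "yaw": [0,0,0,0,0]}}

```text
time: 24.5
eef_pos: [507.6, -211.2, 37.3]
eef_rot: [[0.999, 0.034, 0.0], [0.034, -0.999, 0.0], [0.0, -0.0, -1.0]]
force: [-0.4, -0.1, -2.0]
grip_width: 40.1
```

Emit:
{"method": "servo_tool", "body": {"jaw": [136,136,136,136,136], "delta_pos": [[0,0,0],[0,0,0],[0,0,0],[0,0,0],[0,0,0]], "yaw": [0,0,0,0,0]}}

```text
time: 25.0
eef_pos: [507.5, -211.3, 37.3]
eef_rot: [[0.999, 0.034, -0.0], [0.034, -0.999, 0.0], [-0.0, -0.0, -1.0]]
force: [0.7, -0.5, -1.7]
grip_width: 40.0
```

```bash
python3 -c "
from workcell import ctrl
s=ctrl.state();print(s['eef_pos'],s['force'],s['grip_width'],s['time'],abs(s['qvel']).max());print(ctrl.finish_job())"
```

```text
[ 507.54897439 -211.27100749   37.32101751] [ 0.66142284 -0.48061184 -1.71017651] 39.98669280735639 25.0 0.000848050864593391
the job is handed in; nothing more can be done
None
```

The job is handed in at 25.0 s. The blue 22 mm bar lies beside bar_10 on the board and has been let go. The steel dividers are held squeezed and steady just above the row.

**Row:** I pushed the bar against bar_10 until I felt about 6 N, then released it. The top picture puts its ends within about 0.3 mm of bar_10's. Bar_8 looked about 2 mm nearer the robot than bar_10 already in the first picture. Neither of those two bars moved.

**Dividers:** With the tool turned so both points were visible, the gap measured about 40.3 mm, give or take 1 mm. The opening then read 40 to 40.3 mm, and it is 40.0 mm now. At the finish the arm was still, and the only load on the wrist was about 1.7 N, roughly the dividers' weight. That fits with nothing being touched.

**Less certain:**
- **Left point:** two readings put it 0.2 and 0.8 mm outside the fence-side edge. I moved the tool 0.4 mm to share out the difference.
- **Right point:** the gripper hid it at the final pose, so its place there is inferred from the measured gap and offset.
- **Height:** two estimates of the points' height above the bars differ by about 4 mm. The tip bottoms are roughly 5 to 8 mm above the bars.

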